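# Load a copper coupon under the inspection stage's spring clip

## Robot

A 6-joint arm with a two-finger parallel gripper is mounted at the origin on the work surface. World frame = base frame: x ahead of the robot, y to its left, z up, the work surface at z = 0. Lengths are in mm, angles in rad, forces in N, time in s.
With the tool pointing down it reaches from about 250 to 800 mm from the base axis. Payload 3.9 kg.
Tool frame: the origin (TCP) lies midway between the tips of the shut fingers; the grasp point (between the pads) lies 19 mm behind it; y points along the fingers, z is the direction in which the jaws open and shut, and the axes are right-handed (so a half turn about y gives the same grasp; the last joint's range is limited). The gripper opens to 85 mm and grips with 20 to 120 N. Pads are 22 mm wide; open, the fingers measure 114 mm over their backs; the gripper's body (76 mm by 85 mm) begins 54 mm behind the grasp point. The pads swing forward as they close: fully open they stand 13 mm farther back than shut.
Start: joints at [1.19, 0.26, -0.138, 1.173, 0, 1.571], TCP at [195.118, 487.385, 231.304] pointing down, gripper open.
Joint ranges: [-2.78, 2.78], [-0.83, 1.72], [-1.28, 1.37], [-1.9, 2.12], [-1.57, 1.48], [-3.14, 3.14]. Speed limits (rad/s): [2.57, 2.57, 3.14, 3.14, 3.14, 3.14].

## Interface

Orientations are given as a unit quaternion [x, y, z, w].
In Python, from plant import * gives the robot as it stands. The module is installed in compiled form; this text tells all that it offers.
- The arm moves only by the shell command python3 -m inch 'ROWS' [OPENING]. ROWS is JSON, a list of rows, each a list of 2 entries, a list of its own where there are three numbers: the shift along the tool's x, y, z each as a share of 0.25 m, from -1 to 1, then the turn about the tool's y as a share of 1.5 rad, from -1 to 1. A call has 1 to 12 rows; each row shifts and turns the commanded pose from where the row before left it, along the tool's axes as they then stand; what a row does not reach is not made up. A row lasts 1/10 s, in which the tool goes at most 50 mm and 8.59 degrees, less where a joint would pass 70% of its speed; a pose out of reach is approached as far as the arm can. A call with a number of a shift or a turn outside -1 to 1 is refused whole. A call with a gripper value outside its range is refused whole. OPENING is the opening, from -1 (shut) to 1 (fully open), set as the call begins (- or left out, the last holds). The fingers move at their own pace and stop on an object; the grip force is fixed at half the most. Time passes only in rows, so rows that do not move let the fingers close. It gives the time, the measured TCP pose, the force and the opening at its end, in the units of the state.
- read_state(): the state, without advancing time (a new reading comes with each control period).
- camera(name): name is "scene" or "top"; returns a dict with "pixels" (480x640x3 uint8, red, green, blue), "intrinsics" (3x3 intrinsics, pixels), "extrinsics" (4x4, takes a point from world to camera coordinates). Camera axes: x right, y down, z forward; pixel columns grow to the right and rows downward; lengths in mm; the calibration is good to about 2 mm. A picture is of the moment at which its call begins. There is no depth.
- hand_in(): hands the job in, once; it reports no verdict.
Trained networks look in a picture, given as the dict that the camera call returned (one of the last four; its "shot" number tells which), for a name from the list of things; names that differ only in an ending like _2 or _b are one class to them, and where a whole thing is asked for, a point or a joint stands for the part that bears it (a point fixed in the world has none). Each returns a list of dicts, best first, with "score" (0 to 1); they miss things now and then, are a little off and sometimes report something else, mostly with a low value. They report only what shows in the picture. A call takes as long as a camera call. They do not tell look-alikes from the thing itself.
- trace(picture, label): "region" (480x640 bool, what is visible of it) and "centre" ([column, row] in pixels, amid what is visible of it).
The state is a dict: "time_s": time; "joints": joint angles; "qd": joint speeds; "joint_torque": joint torques, N m; "position": TCP position; "orientation": TCP orientation; "wrist_force": force on the tool from outside, world axes, zero at the start; "torque": the same for the moment, N m; "grip_width": finger opening in mm.
Only numpy, scipy, OpenCV 4.12 (cv2) and the standard library are available. Lean on these libraries where they do the work, as an engineer would, in place of code of your own. Each camera call takes 0.05 s, during which the arm holds its last target.

## Task

Load the copper test coupon into the inspection stage: hold the spring clip open by pressing down its long bar with one fingertip, and with the other fingertip push the coupon along its lane, beneath the clip's raised nose, until it is fully home against the end stop. Then let go, so that the clip closes on the coupon, and move clear. Do not grasp or lift the coupon, and leave everything else on the bench where it is.

Things in the scene. Friction and masses are not known exactly. Their poses are not given: they have to be found in the camera images.
- stage: Inspection stage, fixed: dark base plate 300 x 150 x 6 mm with an aluminium bed and a rocking spring clip. Origin on the bench under the plate (plate x -150..150, y -70..80 mm). x = pushing direction, y towards the clip's bar, z up. Bed top z = 20 mm; lane along x, centre y = -30, 40 mm wide between fences 6 mm wide, 4 mm high (x -130..70). Fixed parts stay below z = 34 mm.
- lane_stop (a point): Foot of the lane's end stop: the stop's face meets the bed here, on the lane's centre line (stage frame x = 70, y = -30, z = 20 mm). The stop is a steel block 14 mm high across the lane.
- coupon: The flat part to push: plain copper bar 70 x 36 x 12 mm, about 0.26 kg, loose, lying in the lane short of the clip, length along the lane. Origin: centre of its underside; x along its length. Fully home, its front end touches the stop: origin at x = 35, y = -30, z = 20 mm in the stage's frame, rear end at x = 0.
- clip (a joint): Spring clip's angle, rad: 0 at rest (nose down, bar up), grows as the bar is pressed down, 0.35 = bar fully down at its stop; springs back when let go. Holding it fully down takes about 7 N at point press_bar; fingertips glide along the polished bar (friction about 0.3). The coupon passes under the nose above 0.19 rad; with the nose resting on the coupon it reads about 0.17.
- press_bar (a point): On top of the clip's pressing bar, mid-length and near mid-width (stage frame at rest x = -52, y = 39, z = 36 mm); moves with it. Bar: steel strip on the +y side, x -135..30, y 15..58 mm, sloping up outward at rest. Fully down its top at y = 40 is at z = 25.5 mm, so a fingertip holding it is level with the coupon's edge (z 20..32): the other can push at the same height.
- nose (a point): Middle of the underside of the clip's nose, a steel block (x 30..50, y -36..-24 mm in the stage frame) above the lane: z = 26 mm at rest, which blocks the coupon, and about 40 mm with the bar fully down. The nose and its arm (from the rod, x 30..50) reach up to z = 40 mm at rest, 55 mm when open.
- rod (a point): Axis of the clip's pivot rod, mid-bar: the rod lies along the stage's x at y = 10, z = 28 mm, 8 mm thick, between lane and bar (x -139..57). The fingers straddle it.
- coupling: Bystander: short copper tube, 24 mm diameter, 26 mm high, standing on the stage's base plate behind the end stop. Origin: centre of its underside.
- elbow: Bystander: bent copper tube piece, about 56 x 56 mm, 16 mm thick, lying beside the stage on its -y side. Origin: under its middle.
- marker: Bystander: marker pen 130 x 14 x 14 mm lying beside the stage on its +y side. Origin: centre of its underside, x along its length.
- tape: Bystander: small roll of red tape, 54 mm diameter, 22 mm high, lying flat beside the stage on its -y side. Origin: centre of its underside.
- notebook: Bystander: grey notebook 85 x 120 x 12 mm, lying to the robot's left. Origin: centre of its underside.
- cutter: Bystander: tube cutter, about 110 x 45 mm, 24 mm high, lying to the robot's right. Origin: under its body.
Things that resemble listed ones, but are neither listed nor needed, are in the scene too. What is shaped like the coupon but blue, pink or turquoise is not meant.

How it is judged (in metres and radians):
On the way:
1. the clip's bar is held down by a finger while the coupon's front end passes under the raised nose (value of joint clip above 0.18 rad and contact force between the fingers and stage above 0.5 N and x of coupon in the frame of stage between 0.003 and 0.034 m), for 0.1 s.
At the end, for the whole second after the job is handed in: The coupon lies flat on the bed in its lane, its front end within 3.5 mm of the end stop, at rest, with the released clip's nose resting on it (clip joint 0.13 to 0.21 rad), and each bystander within 20 mm of where it was (x of coupon in the frame of stage between 0.0315 and 0.0375 m and y of coupon in the frame of stage between -0.034 and -0.026 m and z of coupon in the frame of stage between 0.0175 and 0.0225 m and value of joint clip between 0.13 and 0.21 rad and linear speed of coupon below 0.01 m/s and distance of each of coupling, elbow, marker, tape, notebook, cutter from where it was at the start of the episode below 0.02 m); the robot touches nothing.
It fails at once if the coupon is lifted or tipped (more than 5 mm off the bed, or tilted over 0.15 rad) (z of coupon in the frame of stage above 0.025 m or angle between coupon's own z axis and vertical above 0.15 rad).
It fails at once if a bystander is moved by more than 20 mm (distance of any of coupling, elbow, marker, tape, notebook, cutter from where it was at the start of the episode above 0.02 m).
It also fails if it takes over 45 s, if anything falls off the work surface, if the arm or the gripper's body presses on something with over 40 N, if the wrist force passes 120 N, or if a joint passes its speed limit or range.

## Working session

There is one attempt and no reset: what is moved stays moved. The work goes in short steps, Python scripts to look and compute and a shell command to move; the robot and the scene stay as the last step left them, time stands still between calls to the robot, and variables do not carry over. Pictures are saved under pics/ and viewed, and the job is handed in when it is done.

```bash
mkdir -p pics
python3 - <<'E'
from plant import *
import cv2
s=read_state()
for k in s: print(k,s[k])
for n in("scene","top"):
    c=camera(n); cv2.imwrite(f"pics/{n}0.png",cv2.cvtColor(c["pixels"],cv2.COLOR_RGB2BGR))
    print(n,c["intrinsics"],c["extrinsics"],c["shot"])
E
```

```text
time_s 0.0
joints [ 1.18998030e+00  2.60669579e-01 -1.39364535e-01  1.17269995e+00
 -2.17324832e-05  1.57080407e+00]
qd [-8.53061349e-06  2.12309318e-04 -1.57586109e-03  1.80113056e-03
 -1.40785167e-03 -1.63205762e-03]
joint_torque [-1.98970687e-03 -4.05673563e+01  2.53923762e+01  1.86736265e-02
  1.16556612e-04  3.78696583e-06]
position [194.88549266 486.75782446 230.47418862]
orientation [ 0.69500063 -0.13395144  0.13370722 -0.6936523 ]
wrist_force [-0.31244411 -0.19615357  0.05410089]
torque [-0.00224554 -0.04099643 -0.0020105 ]
grip_width 85.42465606252799
scene [[519.59827991   0.         319.747675  ]
 [  0.         519.59827991 241.47704999]
 [  0.           0.           1.        ]] [[-8.57237357e-01  5.14620703e-01  1.75967498e-02  4.85844786e+02]
 [ 3.27069427e-01  5.70579088e-01 -7.53302790e-01 -1.52106421e+02]
 [-3.97705549e-01 -6.40003934e-01 -6.57438408e-01  1.35966186e+03]
 [ 0.00000000e+00  0.00000000e+00  0.00000000e+00  1.00000000e+00]] 1
top [[564.54058607   0.         327.55273007]
 [  0.         564.54058607 246.5402491 ]
 [  0.           0.           1.        ]] [[ 2.16490930e-02 -9.99659496e-01 -1.45673931e-02 -2.06680638e+01]
 [-9.94553698e-01 -2.00480720e-02 -1.02279108e-01  5.72024437e+02]
 [ 1.01952234e-01  1.67023046e-02 -9.94649071e-01  1.34689328e+03]
 [ 0.00000000e+00  0.00000000e+00  0.00000000e+00  1.00000000e+00]] 2
```

View pics/scene0.png

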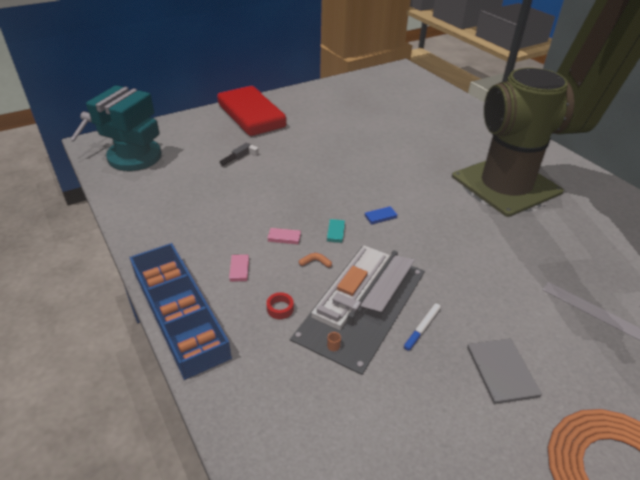

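View pics/top0.png

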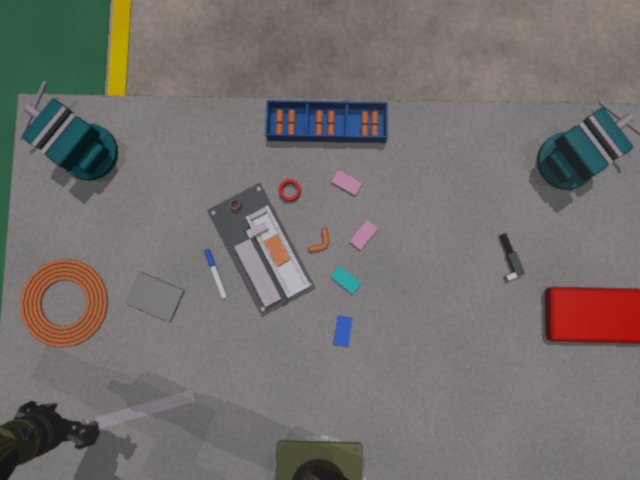

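```bash
cat > h.py <<'E'
import numpy as np, cv2
from scipy.optimize import least_squares
def proj(c,P):
    P=np.atleast_2d(P).astype(float);E=c["extrinsics"];q=P@E[:3,:3].T+E[:3,3];q=q@c["intrinsics"].T
    return q[:,:2]/q[:,2:]
def unproj(c,px,z):
    E=c["extrinsics"];R=E[:3,:3];o=-R.T@E[:3,3]
    d=R.T@np.linalg.solve(c["intrinsics"],np.array([px[0],px[1],1.]))
    return o+d*(z-o[2])/d[2]
def S2W(p,P):
    P=np.atleast_2d(P).astype(float);c,s=np.cos(p[2]),np.sin(p[2])
    return np.c_[p[0]+c*P[:,0]-s*P[:,1],p[1]+s*P[:,0]+c*P[:,1],P[:,2]]
E
python3 - <<'E'
from plant import *
from h import *
for n,box in(("top",(190,170,330,330)),("scene",(280,230,440,380))):
    c=camera(n);im=cv2.cvtColor(c["pixels"],cv2.COLOR_RGB2BGR)
    x0,y0,x1,y1=box
    cv2.imwrite(f"pics/{n}_crop.png",cv2.resize(im[y0:y1,x0:x1],None,fx=4.8 if n=="scene" else 3.7,fy=4 if 0 else (3.9 if n=="scene" else 3.7),interpolation=cv2.INTER_CUBIC))
    for l in("stage","coupon","clip","nose","press_bar","rod","lane_stop","coupling","elbow","marker","tape","notebook","cutter"):
        if n=="top" or l in("stage","coupon","clip","coupling"):
          for d in trace(c,l)[:3]:
            r=d["region"];ct=np.argwhere(r)[:,::-1].astype(np.float32)
            b=cv2.minAreaRect(ct) if len(ct) else None
            print(n,l,round(d["score"],2),np.round(d["centre"],1),r.sum(), np.round(cv2.boxPoints(b),1).tolist() if b else"", np.round(unproj(c,d["centre"],20)[:2]))
E
```

```text
top stage 0.71 [259.4 247.6] 6850 [[205.6999969482422, 209.39999389648438], [260.79998779296875, 181.0], [316.0, 288.3999938964844], [260.8999938964844, 316.70001220703125]] [567. 159.]
top coupon 0.88 [282.9 249.9] 434 [[263.20001220703125, 240.60000610351562], [276.5, 233.39999389648438], [290.20001220703125, 259.0], [277.0, 266.1000061035156]] [563. 101.]
top coupon 0.71 [338.7 329.4] 398 [[333.0, 343.70001220703125], [337.1000061035156, 315.20001220703125], [351.70001220703125, 317.20001220703125], [347.6000061035156, 345.79998779296875]] [373. -40.]
top coupon 0.68 [362.4 237.2] 430 [[348.29998779296875, 241.10000610351562], [366.79998779296875, 218.5], [378.29998779296875, 227.89999389648438], [359.8999938964844, 250.5]] [598. -94.]
top clip 0.92 [257.4 267.1] 1686 [[229.89999389648438, 229.8000030517578], [265.8999938964844, 221.3000030517578], [284.70001220703125, 301.1000061035156], [248.6999969482422, 309.5]] [519. 162.]
top clip 0.58 [155.6 299.6] 1610 [[125.69999694824219, 303.20001220703125], [138.60000610351562, 271.3999938964844], [183.39999389648438, 289.6000061035156
[... 2646 characters left out ...]
]] [379. -34.]
scene coupon 0.76 [351.7 278.6] 568 [[334.3999938964844, 288.1000061035156], [354.5, 261.3999938964844], [369.5, 272.6000061035156], [349.5, 299.3999938964844]] [556. 107.]
scene coupon 0.7 [286.8 235.2] 407 [[267.3999938964844, 241.1999969482422], [268.79998779296875, 227.5], [299.5, 230.60000610351562], [298.20001220703125, 244.3000030517578]] [606. -79.]
scene clip 0.55 [381.1 289.4] 1750 [[329.79998779296875, 297.29998779296875], [403.1000061035156, 246.3000030517578], [425.79998779296875, 278.79998779296875], [352.3999938964844, 329.8999938964844]] [521. 162.]
scene coupling 0.5 [333.5 341.1] 215 [[327.0, 332.0], [340.0, 332.0], [340.0, 350.0], [327.0, 350.0]] [672. 223.]
```

View pics/top_crop.png

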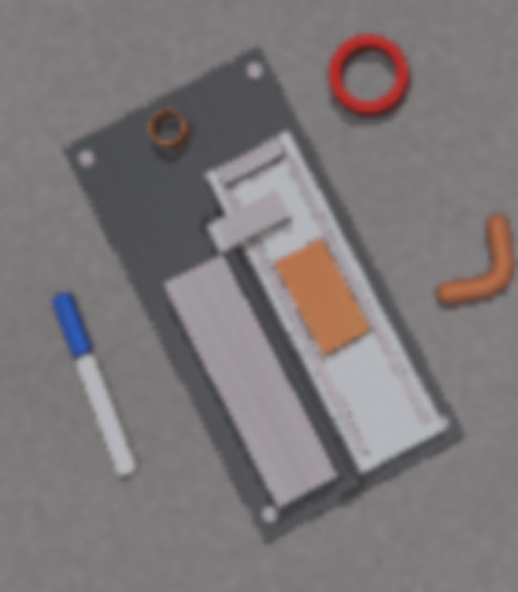

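View pics/scene_crop.png

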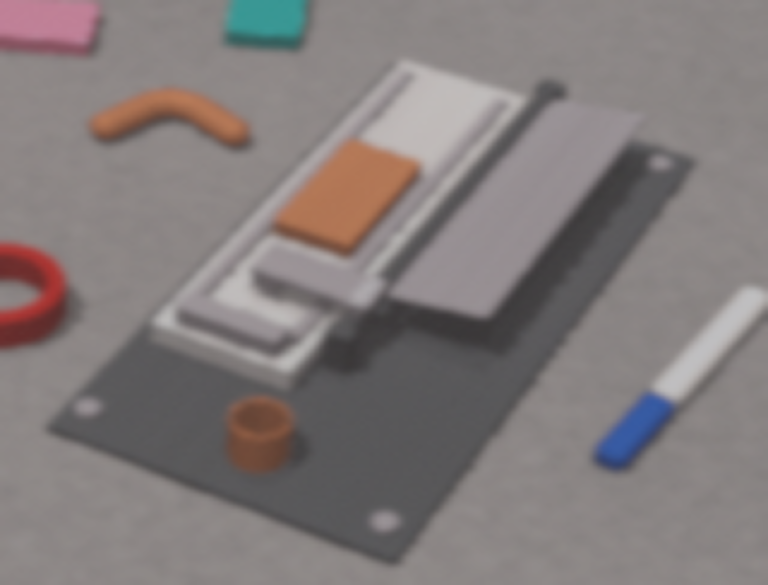

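```bash
cat > fit.py <<'E'
from plant import *
from h import *
from scipy.spatial.transform import Rotation as Ro
T=camera("top");C=camera("scene")
tp=np.array([[65,148],[258,47],[462,436],[267,543]])/3.7+[190,170]
sp=np.array([[48,430],[397,563],[694,160]])/[4.8,3.9]+[280,230]
PT=[[150,80,6],[150,-70,6],[-150,-70,6],[-150,80,6]];PS=[[150,-70,6],[150,80,6],[-150,80,6]]
f=lambda p:np.r_[(proj(T,S2W(p,PT))-tp).ravel(),(proj(C,S2W(p,PS))-sp).ravel()]
r=least_squares(f,[567,155,.45]);p=r.x
print("pose",p,np.round(r.fun,1))
for nm,q in(("top only",least_squares(lambda p:f(p)[:8],p).x),("scene",least_squares(lambda p:f(p)[8:],p).x)):print(nm,q)
cp=np.array([[274,262],[322,238],[371,330],[324,357]])/3.7+[190,170]
W=np.array([unproj(T,x,32) for x in cp])
R=np.array([[np.cos(p[2]),np.sin(p[2])],[-np.sin(p[2]),np.cos(p[2])]])
print("coupon corners stage",np.round((W[:,:2]-p[:2])@R.T,1))
for nm,c,k,o,x0 in(("T",T,(3.7,3.7),(190,170),(140,160)),("C",C,(4.8,3.9),(280,230),(160,150))):
    im=cv2.cvtColor(c["pixels"],cv2.COLOR_RGB2BGR)[o[1]:o[1]+x0[1],o[0]:o[0]+x0[0]]
    im=cv2.resize(im,None,fx=k[0],fy=k[1],interpolation=cv2.INTER_CUBIC)
    def dr(P,col):
        cv2.polylines(im,[np.int32((proj(c,S2W(p,P))-o)*k)],True,col,1)
    dr(PT,(0,255,255));dr([[70,-50,20],[70,-10,20],[-130,-10,20],[-130,-50,20]],(0,255,0))
    dr([[50,-36,40],[50,-24,40],[30,-24,40],[30,-36,40]],(255,0,255))
    cv2.imwrite(f"pics/fit{nm}.png",im)
s=read_state();A=Ro.from_quat(s["orientation"]).as_matrix();print("tool axes cols\n",A.round(3))
E
python3 fit.py
```

```text
pose [5.68541024e+02 1.55157881e+02 5.14765086e-01] [-1.9  0.3 -1.  -0.4  0.1 -0.2 -1.1 -0.1 -0.9 -1.4 -0.3 -0.7 -0.1 -1.3]
top only [5.68323152e+02 1.52763962e+02 5.09245593e-01]
scene [5.69316468e+02 1.57527815e+02 5.16543219e-01]
coupon corners stage [[  8.2 -14.7]
 [  7.3 -50. ]
 [-61.9 -50. ]
 [-62.9 -14.6]]
tool axes cols
 [[ 0.928  0.     0.372]
 [-0.372  0.     0.928]
 [-0.    -1.     0.   ]]
```

View pics/fitT.png

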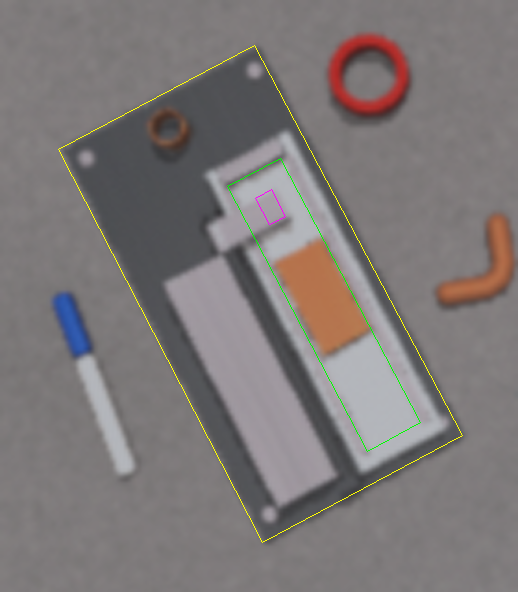

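View pics/fitC.png

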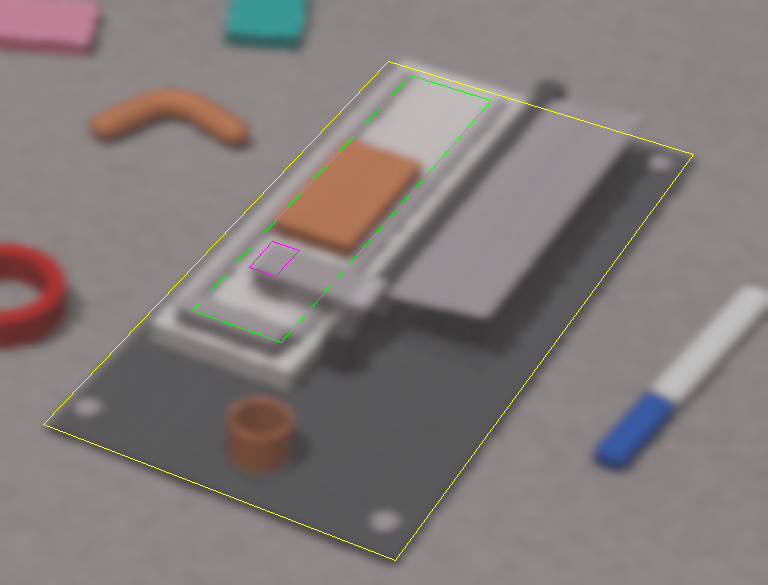

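Candidates for the coupon, by top-view pixel, are orange (277,249) in the lane, blue (343,331), turquoise (346,280) and pink (347,183) and (364,235). The tray has small orange tubes as well. The crop confirms a plain copper bar in the lane, just short of the nose, so I choose (277,249). The stage pose overlay matches both views to about 2 mm.

Now I turn the tool so the jaw axis lies along the stage's y axis.

```bash
python3 -m inch '[[[0,0,0],0.099],[[0,0,0],0.099],[[0,0,0],0.099],[[0,0,0],0.099],[[0,0,0],0.099],[[0,0,0],0.099],[[0,0,0],0.099],[[0,0,0],0.099],[[0,0,0],0.099],[[0,0,0],0.099],[[0,0,0],0.099],[[0,0,0],0.099]]' 0.41; python3 -m inch '[[[0,0,0],0.0777],[[0,0,0],0.0777],[[0,0,0],0.0777],[[0,0,0],0.0777]]'
cat > st.py <<'E'
from plant import *
from h import *
from scipy.spatial.transform import Rotation as Ro
p=np.array([568.6,155.2,0.513])
s=read_state();A=Ro.from_quat(s["orientation"]).as_matrix()
c_,s_=np.cos(p[2]),np.sin(p[2]);S=np.array([[c_,s_,0],[-s_,c_,0],[0,0,1]])
q=S@(s["position"]-[p[0],p[1],0])
print("t",round(s["time_s"],2),"TCP stage",q.round(1),"w",round(s["grip_width"],1),"F stage",(S@s["wrist_force"]).round(1),"j",np.round(s["joints"],2))
print("tool in stage\n",(S@A).round(3))
def go(t): print("shares to",t,((S@A).T@(np.array(t)-q)/250).round(4))
E
python3 -c "
from st import *
go([-82,7,150])"
```

```text
time_s: 2.35
position: [241.8, 463.5, 231.4]
orientation: [-0.367, 0.624, -0.595, 0.349]
wrist_force: [1.0, 0.2, 0.4]
grip_width: 60.0
time_s: 2.75
position: [335.1, 385.5, 231.6]
orientation: [-0.296, 0.695, -0.613, 0.23]
wrist_force: [0.2, 0.4, -0.3]
grip_width: 60.4
t 2.75 TCP stage [-90.4 315.2 231.6] w 60.4 F stage [ 0.3  0.2 -0.3] j [ 0.77  0.27 -0.14  1.21  0.14  3.14]
tool in stage
 [[-0.967 -0.077  0.243]
 [-0.251  0.127 -0.96 ]
 [ 0.043 -0.989 -0.142]]
shares to [-82, 7, 150] [0.2625 0.1634 1.2378]
```

```bash
python3 -m inch '[[[0,0,0],0]]'; python3 -c "
from st import *
go([-82,7,232])"
```

```text
time_s: 2.85
position: [336.6, 383.7, 231.3]
orientation: [-0.295, 0.695, -0.614, 0.229]
wrist_force: [-0.6, 0.3, 0.0]
grip_width: 60.1
t 2.85 TCP stage [-90.  312.9 231.3] w 60.1 F stage [-0.4  0.6  0. ] j [ 0.76  0.27 -0.14  1.21  0.14  3.14]
tool in stage
 [[-0.968 -0.077  0.239]
 [-0.248  0.125 -0.961]
 [ 0.044 -0.989 -0.14 ]]
shares to [-82, 7, 232] [ 0.2722 -0.1585  1.1828]
```

```bash
python3 -m inch '[[[0.02,-0.02,0.15],0],[[0.02,-0.02,0.15],0],[[0.02,-0.02,0.15],0]]'; python3 -c "
from st import *
go([-82,7,232])"
```

```text
time_s: 3.15
position: [402.5, 293.7, 231.2]
orientation: [-0.297, 0.694, -0.613, 0.231]
wrist_force: [0.4, 0.5, -0.0]
grip_width: 60.2
t 3.15 TCP stage [-76.8 202.2 231.2] w 60.2 F stage [ 0.6  0.2 -0. ] j [ 0.55  0.27 -0.14  1.24  0.13  2.92]
tool in stage
 [[-0.966 -0.077  0.247]
 [-0.256  0.126 -0.959]
 [ 0.043 -0.989 -0.141]]
shares to [-82, 7, 232] [ 0.2199 -0.1     0.7428]
```

The turn ran into the last joint's limit, which tilted the tool by about 8°. I'll undo that at the opposite limit, where the lean is mirrored.

```bash
python3 -m inch '[[[-0.02,0.02,-0.18],-0.099],[[-0.02,0.02,-0.18],-0.099],[[-0.02,0.02,-0.18],-0.099],[[0,0,0],-0.099],[[0,0,0],-0.099],[[0,0,0],-0.099],[[0,0,0],-0.099],[[0,0,0],-0.099],[[0,0,0],-0.099],[[0,0,0],-0.099],[[0,0,0],-0.099],[[0,0,0],-0.099]]' ; python3 -c "
import st"; python3 -m inch '[[[0,0,0],-0.099],[[0,0,0],-0.099],[[0,0,0],-0.099],[[0,0,0],-0.099],[[0,0,0],-0.099],[[0,0,0],-0.099],[[0,0,0],-0.099],[[0,0,0],-0.099],[[0,0,0],-0.099],[[0,0,0],-0.099],[[0,0,0],-0.099],[[0,0,0],-0.099]]'; python3 -c "
import st"
```

```text
time_s: 4.35
position: [303.8, 388.5, 235.6]
orientation: [-0.664, 0.255, -0.152, 0.686]
wrist_force: [-0.8, 0.3, 0.7]
grip_width: 60.6
t 4.35 TCP stage [-116.2  333.2  235.6] w 60.6 F stage [-0.5  0.6  0.7] j [ 0.81  0.23 -0.18  1.2   0.14  1.4 ]
tool in stage
 [[ 0.449 -0.078  0.89 ]
 [-0.881  0.126  0.456]
 [-0.148 -0.989 -0.012]]
time_s: 5.55
position: [303.8, 388.5, 235.6]
orientation: [-0.536, -0.374, 0.421, 0.63]
wrist_force: [0.3, -1.0, 0.5]
grip_width: 60.1
t 5.55 TCP stage [-116.2  333.2  235.6] w 60.1 F stage [-0.2 -1.   0.5] j [ 0.81  0.23 -0.18  1.2   0.14 -0.39]
tool in stage
 [[ 0.776 -0.078 -0.626]
 [ 0.63   0.126  0.766]
 [ 0.019 -0.989  0.147]]
```

```bash
python3 -m inch '[[[0,0,0],-0.099],[[0,0,0],-0.099],[[0,0,0],-0.099],[[0,0,0],-0.099],[[0,0,0],-0.099],[[0,0,0],-0.099],[[0,0,0],-0.099],[[0,0,0],-0.099],[[0,0,0],-0.099],[[0,0,0],-0.099],[[0,0,0],-0.099],[[0,0,0],-0.099]]'; python3 -m inch '[[[0,0,0],-0.099],[[0,0,0],-0.099],[[0,0,0],-0.099],[[0,0,0],-0.099],[[0,0,0],-0.099],[[0,0,0],-0.099],[[0,0,0],-0.099],[[0,0,0],-0.099]]'; python3 -c "
import st"
```

```text
time_s: 6.75
position: [303.8, 388.5, 235.6]
orientation: [0.01, 0.724, -0.681, -0.105]
wrist_force: [0.1, 0.3, 0.5]
grip_width: 60.3
time_s: 7.55
position: [264.1, 420.1, 235.3]
orientation: [-0.34, 0.66, -0.599, 0.301]
wrist_force: [0.1, 0.8, -0.0]
grip_width: 60.3
t 7.55 TCP stage [-135.3  380.3  235.3] w 60.3 F stage [ 0.4  0.6 -0. ] j [ 0.94  0.21 -0.19  1.17  0.1  -3.14]
tool in stage
 [[-0.909 -0.05   0.414]
 [-0.416  0.088 -0.905]
 [ 0.009 -0.995 -0.101]]
```

Works: the lean is shrinking. Continuing.

```bash
python3 -m inch '[[[0,0,0],-0.099],[[0,0,0],-0.099]]'; python3 -c "
import st"; python3 -m inch '[[[0,0,0],-0.06]]'; python3 -c "
import st"
```

```text
time_s: 7.75
position: [195.4, 456.1, 235.5]
orientation: [-0.384, 0.609, -0.581, 0.379]
wrist_force: [-0.6, 0.6, -0.4]
grip_width: 60.0
t 7.75 TCP stage [-177.5  445.3  235.5] w 60.0 F stage [-0.3  0.8 -0.4] j [ 1.14  0.2  -0.21  1.15  0.04 -3.14]
tool in stage
 [[-0.809 -0.009  0.587]
 [-0.587  0.04  -0.809]
 [-0.016 -0.999 -0.038]]
time_s: 7.85
position: [172.8, 464.4, 235.5]
orientation: [-0.398, 0.593, -0.574, 0.401]
wrist_force: [0.8, 0.7, -0.3]
grip_width: 60.7
t 7.85 TCP stage [-193.1  463.7  235.5] w 60.7 F stage [ 1.   0.2 -0.3] j [ 1.2   0.19 -0.22  1.14  0.02 -3.14]
tool in stage
 [[-0.772  0.002  0.635]
 [-0.635  0.027 -0.772]
 [-0.019 -1.    -0.019]]
```

```bash
python3 -m inch '[[[0,0,0],0.099],[[0,0,0],0.099],[[0,0,0],0.099],[[0,0,0],0.099],[[0,0,0],0.099],[[0,0,0],0.099],[[0,0,0],0.099],[[0,0,0],0.099],[[0,0,0],0.099],[[0,0,0],0.099],[[0,0,0],0.099],[[0,0,0],0.099]]'>/dev/null; python3 -m inch '[[[0,0,0],0.099],[[0,0,0],0.099],[[0,0,0],0.099],[[0,0,0],0.099],[[0,0,0],0.099],[[0,0,0],0.099],[[0,0,0],0.099],[[0,0,0],0.099],[[0,0,0],0.099],[[0,0,0],0.099],[[0,0,0],0.099],[[0,0,0],0.099]]'; python3 -m inch '[[[0,0,0],0.099],[[0,0,0],0.078]]'; python3 -c "
from st import *
go([-84,7,160])"
```

```text
time_s: 10.25
position: [174.9, 463.3, 235.4]
orientation: [-0.646, -0.264, 0.266, 0.665]
wrist_force: [-0.5, 0.7, -0.6]
grip_width: 59.8
time_s: 10.45
position: [174.9, 463.3, 235.4]
orientation: [-0.676, -0.174, 0.178, 0.694]
wrist_force: [-0.5, -0.6, 0.1]
grip_width: 60.4
t 10.45 TCP stage [-191.8  461.7  235.4] w 60.4 F stage [-0.8 -0.3  0.1] j [ 1.2   0.19 -0.22  1.14  0.02  0.69]
tool in stage
 [[ 1.     0.002  0.01 ]
 [-0.01   0.026  1.   ]
 [ 0.001 -1.     0.026]]
shares to [-84, 7, 160] [ 0.4484  0.2546 -1.8216]
```

```bash
python3 -m inch '[[[0.045,0.02,-0.182],0],[[0.045,0.02,-0.182],0],[[0.045,0.02,-0.182],0],[[0.045,0.02,-0.182],0],[[0.045,0.02,-0.182],0],[[0.045,0.02,-0.182],0],[[0.045,0.02,-0.182],0],[[0.045,0.02,-0.182],0],[[0.045,0.02,-0.182],0],[[0.045,0.02,-0.182],0],[[0,0,0],0]]'
python3 - <<'E'
from st import *
go([-84,7,60])
for n,(x0,y0,x1,y1) in(("top",(190,170,330,330)),("scene",(260,170,460,340))):
    c=camera(n);im=cv2.cvtColor(c["pixels"],cv2.COLOR_RGB2BGR)[y0:y1,x0:x1]
    cv2.imwrite(f"pics/a_{n}.png",cv2.resize(im,None,fx=3.5,fy=3.5,interpolation=cv2.INTER_CUBIC))
E
```

```text
time_s: 11.55
position: [497.8, 118.2, 173.0]
orientation: [-0.677, -0.174, 0.177, 0.693]
wrist_force: [-0.9, 1.0, -0.5]
grip_width: 60.5
t 11.55 TCP stage [-79.8   2.5 173. ] w 60.5 F stage [-0.3  1.3 -0.5] j [ 0.22  0.27 -0.28  1.02  0.02 -0.28]
tool in stage
 [[ 1.     0.003  0.011]
 [-0.011  0.024  1.   ]
 [ 0.003 -1.     0.024]]
shares to [-84, 7, 60] [-0.0181  0.4522  0.007 ]
```

View pics/a_scene.png

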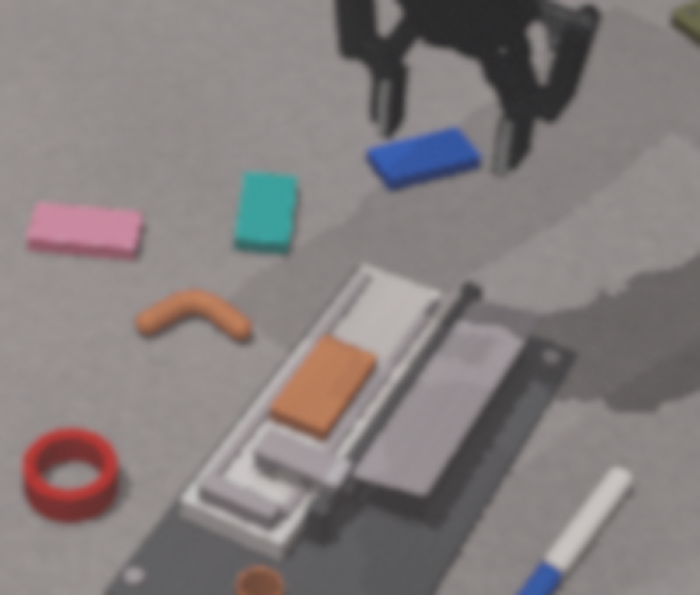

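View pics/a_top.png

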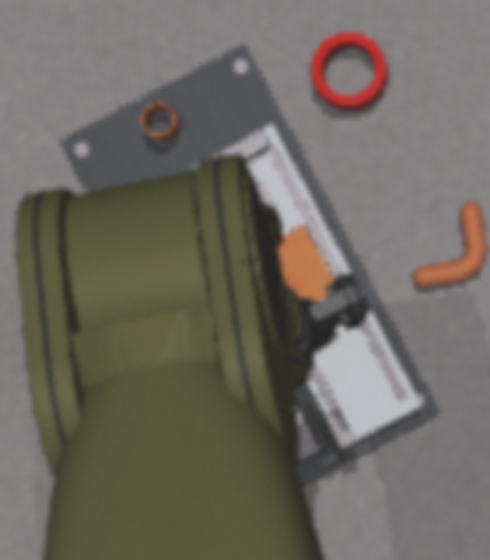

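Run:
```python
from st import *
c=camera("scene")
for off in(0,5,10):
  P=S2W(p,[[q[0],q[1]-37.5,q[2]+off-1],[q[0],q[1]+37.5,q[2]+off+1]])
  print(off,((proj(c,P)-[260,170])*3.5).round(0).tolist())
```

```text
t 11.65 TCP stage [-81.4   6.7 173.3] w 60.1 F stage [-0.7  0.4 -0. ] j [ 0.22  0.27 -0.28  1.03  0.03 -0.28]
tool in stage
 [[ 1.     0.001  0.007]
 [-0.007  0.027  1.   ]
 [ 0.001 -1.     0.027]]
0 [[384.0, 132.0], [513.0, 174.0]]
5 [[385.0, 125.0], [514.0, 167.0]]
10 [[385.0, 118.0], [515.0, 159.0]]
```

```bash
python3 -m inch '[[[0,0.09,0],0],[[0,0.09,0],0],[[0,0.09,0],0],[[0,0.09,0],0],[[0,0.09,0],0],[[0,0,0],0]]'
python3 - <<'E'
from st import *
go([-84,7,40])
for n,(x0,y0,x1,y1) in(("top",(190,170,330,330)),("scene",(280,200,450,340))):
    c=camera(n);im=cv2.cvtColor(c["pixels"],cv2.COLOR_RGB2BGR)[y0:y1,x0:x1]
    cv2.imwrite(f"pics/b_{n}.png",cv2.resize(im,None,fx=3.5,fy=3.5,interpolation=cv2.INTER_CUBIC))
E
```

```text
time_s: 12.3
position: [489.3, 125.0, 59.1]
orientation: [-0.675, -0.175, 0.182, 0.693]
wrist_force: [0.1, -0.1, -0.7]
grip_width: 60.1
t 12.3 TCP stage [-83.9  12.6  59.1] w 60.1 F stage [ 0.1 -0.2 -0.7] j [ 0.23  0.37 -0.46  0.75  0.03 -0.28]
tool in stage
 [[ 1.    -0.004  0.003]
 [-0.003  0.028  1.   ]
 [-0.004 -1.     0.028]]
shares to [-84, 7, 40] [ 0.0001  0.0759 -0.0246]
```

View pics/b_scene.png

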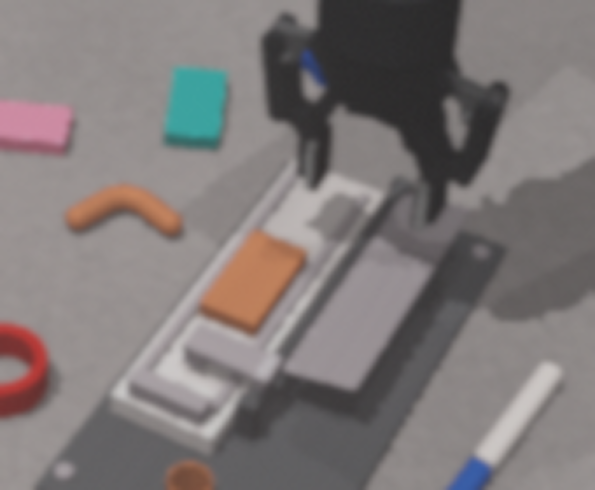

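View pics/b_top.png

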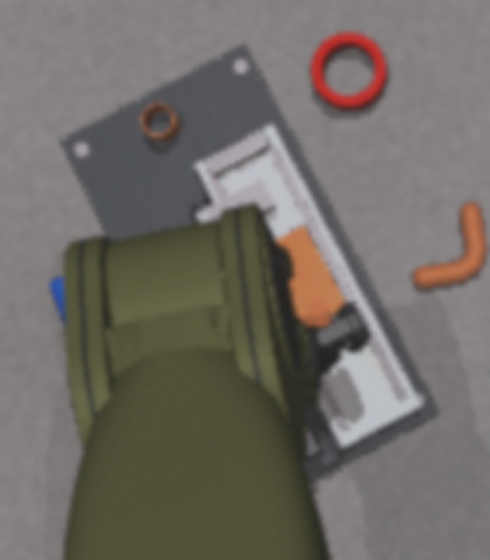

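```bash
python3 -m inch '[[[0,0.03,-0.018],0],[[0,0.03,-0.018],0],[[0,0,0],0]]'; python3 -c "import st";  python3 -m inch '[[[0,0.02,0],0],[[0,0.02,0],0],[[0,0,0],0]]'; python3 -c "
from st import *
go([-84,4,26])"
```

```text
time_s: 12.7
position: [497.3, 115.9, 45.6]
orientation: [-0.676, -0.175, 0.179, 0.693]
wrist_force: [-0.7, 0.2, -0.2]
grip_width: 59.9
t 12.7 TCP stage [-81.4   0.8  45.6] w 59.9 F stage [-0.5  0.5 -0.2] j [ 0.21  0.39 -0.47  0.71  0.03 -0.29]
tool in stage
 [[ 1.     0.001  0.006]
 [-0.006  0.026  1.   ]
 [ 0.001 -1.     0.026]]
time_s: 13.0
position: [496.5, 116.5, 35.3]
orientation: [-0.675, -0.175, 0.18, 0.693]
wrist_force: [-0.2, 0.5, -0.3]
grip_width: 60.2
t 13.0 TCP stage [-81.8   1.6  35.3] w 60.2 F stage [ 0.1  0.6 -0.3] j [ 0.21  0.41 -0.49  0.68  0.03 -0.29]
tool in stage
 [[ 1.     0.     0.006]
 [-0.006  0.026  1.   ]
 [ 0.    -1.     0.026]]
shares to [-84, 4, 26] [-0.0087  0.0374  0.0084]
```

```bash
python3 -m inch '[[[0,0.016,0.01],0],[[0,0,0],0]]'; python3 -m inch '[[[0,0.016,0],0],[[0,0,0],0]]';python3 -m inch '[[[0,0.012,0],0],[[0,0,0],0]]'; python3 -c "
from st import *
go([-84,4,26])"
```

```text
time_s: 13.2
position: [495.3, 119.1, 31.6]
orientation: [-0.675, -0.175, 0.18, 0.693]
wrist_force: [0.3, -0.0, 0.5]
grip_width: 60.4
time_s: 13.4
position: [496.0, 119.3, 28.0]
orientation: [-0.675, -0.176, 0.179, 0.694]
wrist_force: [-1.2, 0.9, 3.1]
grip_width: 60.3
time_s: 13.6
position: [496.0, 119.6, 25.2]
orientation: [-0.675, -0.176, 0.179, 0.694]
wrist_force: [-0.8, 1.1, 4.5]
grip_width: 60.1
t 13.6 TCP stage [-80.7   4.6  25.2] w 60.1 F stage [-0.2  1.4  4.5] j [ 0.22  0.42 -0.5   0.66  0.03 -0.29]
tool in stage
 [[ 1.     0.003  0.006]
 [-0.006  0.027  1.   ]
 [ 0.002 -1.     0.027]]
shares to [-84, 4, 26] [-0.0131 -0.0033 -0.0024]
```

```bash
python3 -m inch '[[[0,0.012,0],0],[[0,0,0],0]]'; python3 -m inch '[[[0,0.006,0],0],[[0,0,0],0]]'
python3 - <<'E'
from st import *
go([-84,4,20])
for n,(x0,y0,x1,y1) in(("top",(190,170,330,330)),("scene",(280,220,440,340))):
    c=camera(n);im=cv2.cvtColor(c["pixels"],cv2.COLOR_RGB2BGR)[y0:y1,x0:x1]
    cv2.imwrite(f"pics/c_{n}.png",cv2.resize(im,None,fx=3.5 if n=="top" else 5,fy=3.5 if n=="top" else 5,interpolation=cv2.INTER_CUBIC))
E
```

```text
time_s: 13.8
position: [496.1, 119.7, 22.4]
orientation: [-0.675, -0.176, 0.179, 0.694]
wrist_force: [-0.3, 1.4, 5.8]
grip_width: 60.6
time_s: 14.0
position: [496.1, 119.7, 21.1]
orientation: [-0.675, -0.176, 0.179, 0.694]
wrist_force: [-0.9, 2.0, 7.6]
grip_width: 60.0
t 14.0 TCP stage [-80.6   4.7  21.1] w 60.0 F stage [0.2 2.1 7.6] j [ 0.22  0.42 -0.51  0.65  0.03 -0.29]
tool in stage
 [[ 1.     0.003  0.006]
 [-0.006  0.027  1.   ]
 [ 0.003 -1.     0.027]]
shares to [-84, 4, 20] [-0.0135  0.0042 -0.0028]
```

View pics/c_scene.png

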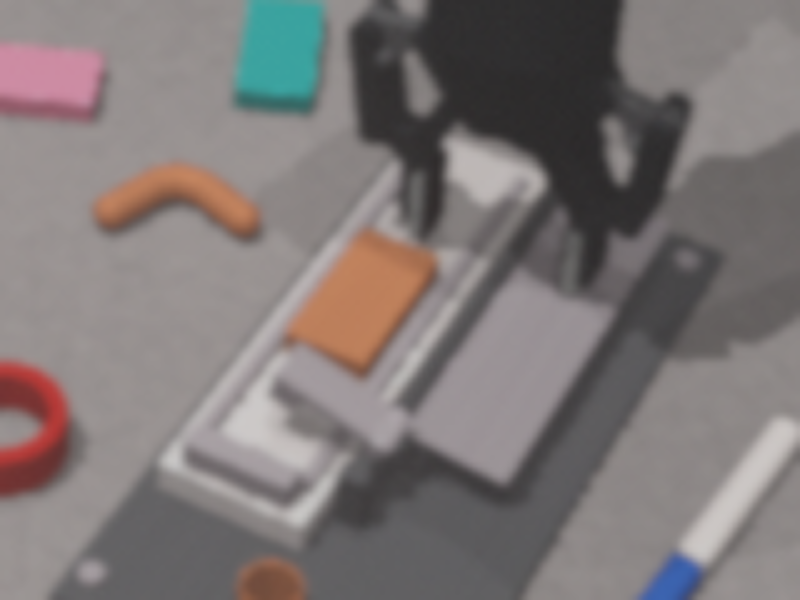

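View pics/c_top.png

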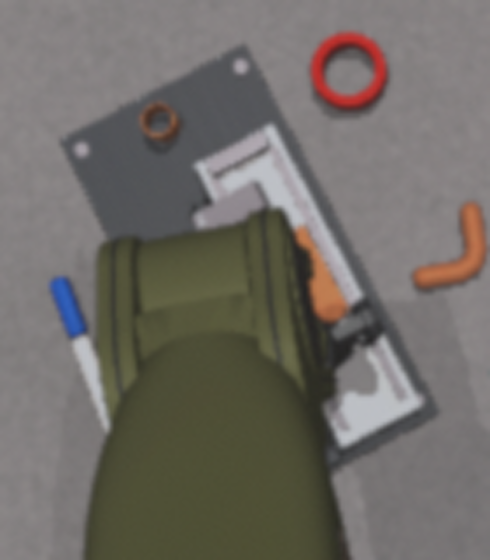

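The clip is open: the nose at crop (330,385) has risen, and Fz is about 7.6 N. The lane fingertip sits right behind the coupon. Pushing.

```bash
python3 -m inch '[[[0.016,0,0],0],[[0.016,0,0],0],[[0.016,0,0],0],[[0.016,0,0],0],[[0.016,0,0],0],[[0,0,0],0]]'; python3 -c "
import st"; python3 -m inch '[[[0.016,0,0],0],[[0.016,0,0],0],[[0.016,0,0],0],[[0.016,0,0],0],[[0.016,0,0],0],[[0,0,0],0]]'
python3 - <<'E'
from st import *
go([-11,4,20])
for n,(x0,y0,x1,y1) in(("top",(190,170,330,330)),("scene",(280,220,440,340))):
    c=camera(n);im=cv2.cvtColor(c["pixels"],cv2.COLOR_RGB2BGR)[y0:y1,x0:x1]
    cv2.imwrite(f"pics/d_{n}.png",cv2.resize(im,None,fx=3.5 if n=="top" else 5,fy=3.5 if n=="top" else 5,interpolation=cv2.INTER_CUBIC))
E
```

```text
time_s: 14.7
position: [511.1, 128.2, 20.5]
orientation: [-0.676, -0.174, 0.181, 0.693]
wrist_force: [-4.3, -1.8, 8.2]
grip_width: 60.0
t 14.7 TCP stage [-63.4   4.7  20.5] w 60.0 F stage [-4.6  0.5  8.2] j [ 0.23  0.45 -0.46  0.67  0.02 -0.28]
tool in stage
 [[ 1.    -0.003  0.006]
 [-0.006  0.027  1.   ]
 [-0.003 -1.     0.027]]
time_s: 15.3
position: [528.7, 138.0, 20.5]
orientation: [-0.676, -0.174, 0.181, 0.693]
wrist_force: [-4.3, -0.6, 6.9]
grip_width: 59.7
t 15.3 TCP stage [-43.2   4.6  20.5] w 59.7 F stage [-4.   1.6  6.9] j [ 0.24  0.48 -0.41  0.69  0.03 -0.27]
tool in stage
 [[ 1.    -0.002  0.006]
 [-0.006  0.027  1.   ]
 [-0.002 -1.     0.027]]
shares to [-11, 4, 20] [ 0.1289  0.0017 -0.0017]
```

View pics/d_scene.png

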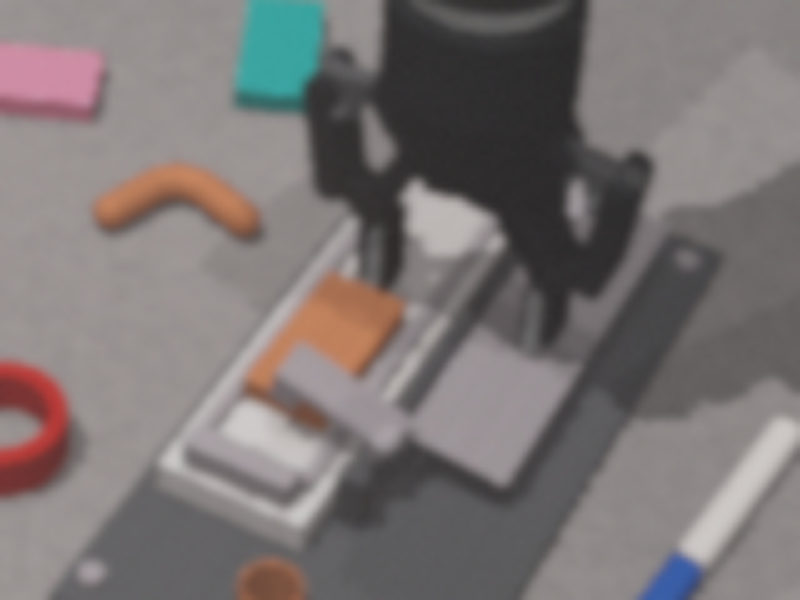

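The coupon's front is now under the raised nose at crop (285,405). Continuing.

```bash
python3 -m inch '[[[0.016,0,0],0],[[0.016,0,0],0],[[0.016,0,0],0],[[0.016,0,0],0],[[0.016,0,0],0],[[0.012,0,0],0],[[0,0,0],0]]'; python3 -c "
import st"; python3 -m inch '[[[0.01,0,0],0],[[0.01,0,0],0],[[0,0,0],0]]';  python3 -c "
import st"
```

```text
time_s: 16.1
position: [548.8, 149.1, 20.6]
orientation: [-0.676, -0.174, 0.181, 0.693]
wrist_force: [-4.0, -0.6, 7.3]
grip_width: 60.1
t 16.1 TCP stage [-20.2   4.4  20.6] w 60.1 F stage [-3.7  1.4  7.3] j [ 0.25  0.51 -0.35  0.72  0.03 -0.26]
tool in stage
 [[ 1.    -0.002  0.006]
 [-0.006  0.027  1.   ]
 [-0.002 -1.     0.027]]
time_s: 16.4
position: [552.9, 151.4, 20.6]
orientation: [-0.676, -0.174, 0.181, 0.693]
wrist_force: [-4.3, -1.4, 8.0]
grip_width: 60.1
t 16.4 TCP stage [-15.6   4.4  20.6] w 60.1 F stage [-4.4  0.9  8. ] j [ 0.25  0.51 -0.34  0.73  0.03 -0.25]
tool in stage
 [[ 1.    -0.003  0.006]
 [-0.006  0.027  1.   ]
 [-0.003 -1.     0.027]]
```

```bash
python3 -m inch '[[[0.008,0,0],0],[[0.008,0,0],0],[[0,0,0],0]]';  python3 -m inch '[[[0.006,0,0],0],[[0,0,0],0]]';  python3 -c "
import st"
```

```text
time_s: 16.7
position: [555.0, 152.6, 20.4]
orientation: [-0.676, -0.173, 0.181, 0.693]
wrist_force: [-7.2, -3.5, 9.7]
grip_width: 60.6
time_s: 16.9
position: [555.1, 152.6, 20.4]
orientation: [-0.676, -0.172, 0.182, 0.693]
wrist_force: [-8.9, -4.6, 10.8]
grip_width: 60.1
t 16.9 TCP stage [-13.    4.4  20.4] w 60.1 F stage [-10.    0.4  10.8] j [ 0.26  0.52 -0.33  0.74  0.02 -0.25]
tool in stage
 [[ 1.    -0.008  0.007]
 [-0.007  0.026  1.   ]
 [-0.008 -1.     0.026]]
```

```bash
python3 -m inch '[[[0.008,0,0],0],[[0,0,0],0]]'
python3 - <<'E'
from st import *
for n,(x0,y0,x1,y1) in(("top",(190,170,330,330)),("scene",(280,240,400,330))):
    c=camera(n);im=cv2.cvtColor(c["pixels"],cv2.COLOR_RGB2BGR)[y0:y1,x0:x1]
    k=3.5 if n=="top" else 6.6
    cv2.imwrite(f"pics/e_{n}.png",cv2.resize(im,None,fx=k,fy=k,interpolation=cv2.INTER_CUBIC))
E
```

```text
time_s: 17.1
position: [555.2, 152.6, 20.2]
orientation: [-0.677, -0.171, 0.183, 0.692]
wrist_force: [-11.1, -6.7, 14.2]
grip_width: 60.1
t 17.1 TCP stage [-13.    4.3  20.2] w 60.1 F stage [-13.   -0.4  14.2] j [ 0.26  0.52 -0.33  0.74  0.02 -0.25]
tool in stage
 [[ 1.    -0.011  0.008]
 [-0.007  0.026  1.   ]
 [-0.012 -1.     0.026]]
```

View pics/e_scene.png

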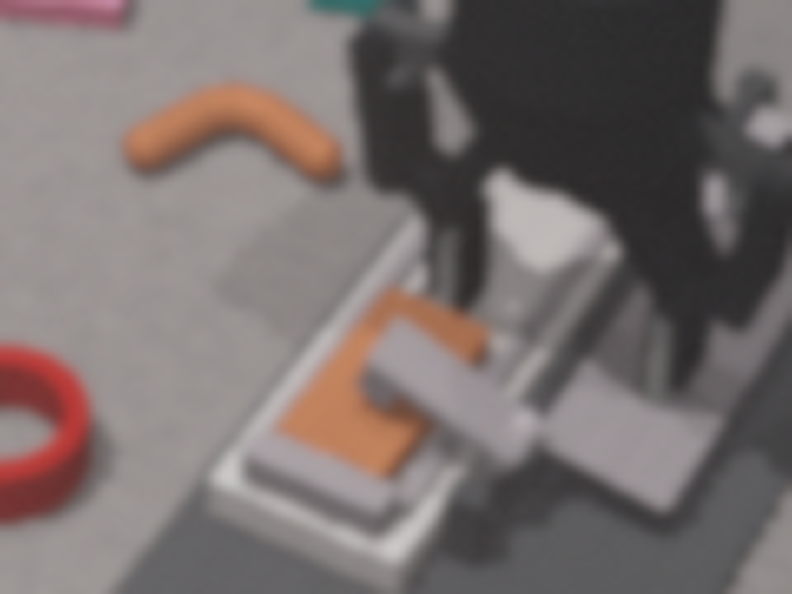

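View pics/e_top.png

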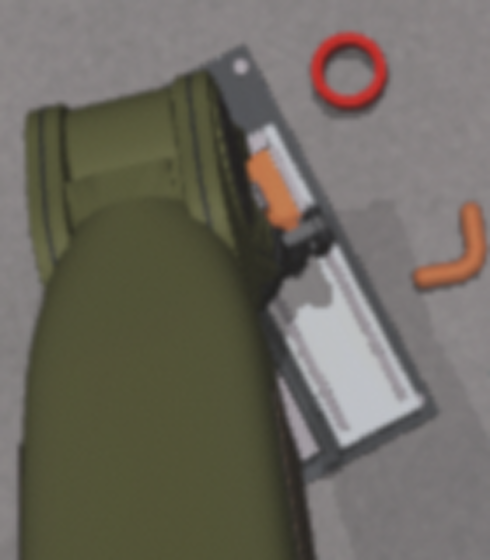

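It is home: the front edge sits flush against the stop block at crop (330,460), and pushing harder moves nothing. I'll back off along the lane before lifting.

```bash
python3 -m inch '[[[-0.02,0,0],0],[[-0.02,0,0],0],[[-0.02,0,0],0],[[0,0,0],0]]'; python3 -c "
import st"; python3 -m inch '[[[0,-0.016,0],0],[[0,-0.016,0],0],[[0,-0.016,0],0],[[0,-0.02,0],0],[[0,-0.05,0],0],[[0,-0.09,0],0],[[0,-0.09,0],0],[[0,-0.09,0],0],[[0,-0.09,0],0],[[0,0,0],0]]';python3 -m inch '[[[-0.15,0,0],0],[[-0.15,0,0],0],[[-0.15,0,0],0],[[-0.15,0,0],0],[[0,0,0],0],[[0,0,0],0]]'
python3 - <<'E'
from st import *
for n,(x0,y0,x1,y1) in(("top",(190,170,330,330)),("scene",(280,240,400,330))):
    c=camera(n);im=cv2.cvtColor(c["pixels"],cv2.COLOR_RGB2BGR)
    k=3.5 if n=="top" else 6.6
    cv2.imwrite(f"pics/f_{n}.png",cv2.resize(im[y0:y1,x0:x1],None,fx=k,fy=k,interpolation=cv2.INTER_CUBIC))
    cv2.imwrite(f"pics/g_{n}.png",im)
E
```

```text
time_s: 17.6
position: [550.8, 149.3, 22.2]
orientation: [-0.675, -0.177, 0.177, 0.694]
wrist_force: [0.7, 0.7, 6.8]
grip_width: 60.0
t 17.6 TCP stage [-18.4   3.6  22.2] w 60.0 F stage [1.  0.3 6.8] j [ 0.25  0.5  -0.36  0.71  0.03 -0.26]
tool in stage
 [[ 1.     0.007  0.006]
 [-0.006  0.025  1.   ]
 [ 0.007 -1.     0.025]]
time_s: 18.6
position: [552.5, 146.2, 144.2]
orientation: [-0.676, -0.178, 0.177, 0.693]
wrist_force: [0.7, -0.1, -0.0]
grip_width: 60.1
time_s: 19.2
position: [418.2, 72.6, 139.8]
orientation: [-0.675, -0.175, 0.179, 0.694]
wrist_force: [0.4, -0.7, 0.2]
grip_width: 60.7
t 19.2 TCP stage [-171.6    1.9  139.8] w 60.7 F stage [ 0.  -0.8  0.2] j [ 0.15  0.16 -0.52  0.89  0.02 -0.35]
tool in stage
 [[ 1.     0.002  0.006]
 [-0.007  0.026  1.   ]
 [ 0.002 -1.     0.026]]
```

View pics/f_scene.png

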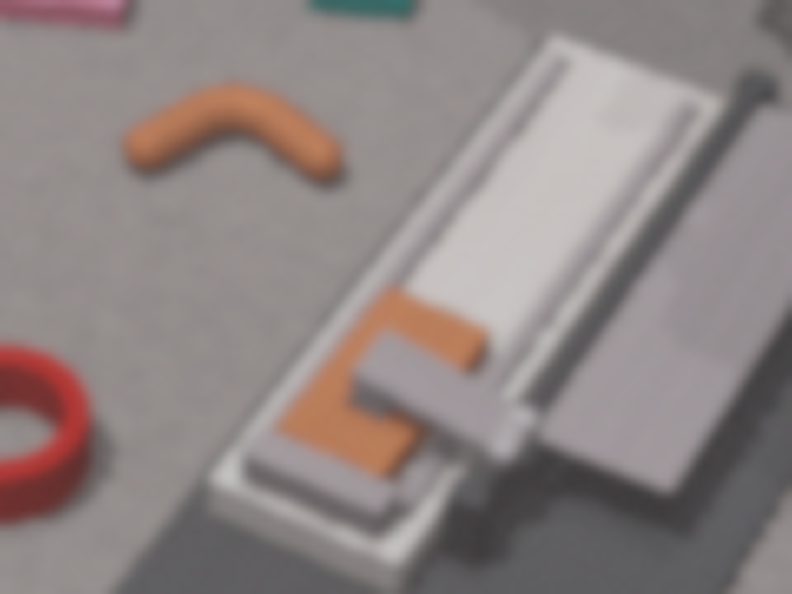

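View pics/g_top.png

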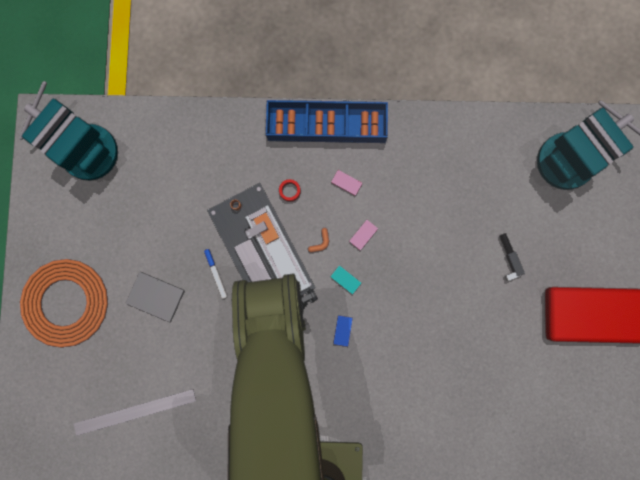

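View pics/f_top.png

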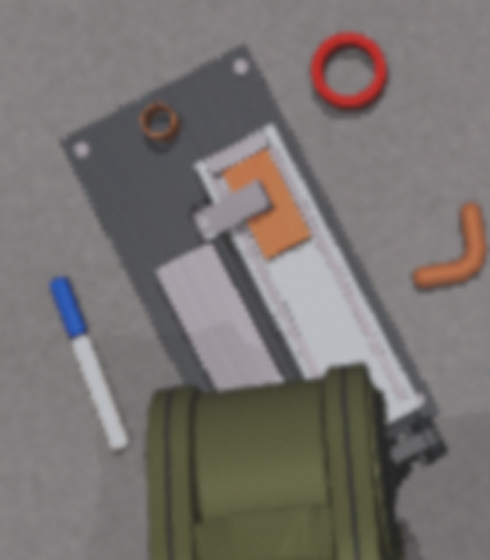

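Run:
```python
from st import *
T=camera("top");C=camera("scene")
for c,pp,px in((T,(568.3,152.8,.511),np.array([[311,237],[268,259]])/3.5+[190,170]),(C,(569.3,157.5,.5165),np.array([[395,290],[488,333]])/6.6+[280,240])):
    for x in px:
        w=unproj(c,x,32);d=w[:2]-pp[:2];a=pp[2];print((np.array([[np.cos(a),np.sin(a)],[-np.sin(a),np.cos(a)]])@d).round(1))
```

```text
t 19.3 TCP stage [-169.4    1.4  140.2] w 60.3 F stage [ 0.4 -0.2 -0.2] j [ 0.15  0.16 -0.52  0.89  0.02 -0.35]
tool in stage
 [[ 1.     0.003  0.006]
 [-0.006  0.025  1.   ]
 [ 0.003 -1.     0.025]]
[ -0.6 -48.1]
[ -0.2 -14.6]
[ -0.8 -46. ]
[  1.  -13.9]
```

The rear edge measures x of about 0 ± 1 mm, which is fully home. The nose is resting on the coupon, the arm is clear and the bystanders haven't moved.

```bash
python3 -c "
from plant import *
print(hand_in())"
```

```text
the job is handed in; nothing more can be done
None
```

The coupon is loaded and I handed the job in at about 19 s. No verdict was reported.

I pressed the clip bar down with one fingertip (Fz about 7–8 N) and pushed the coupon under the raised nose with the other until it stalled against the end stop. I then backed off along the lane, lifted, and retreated clear.

**Last checks:**
- **Coupon position:** its rear edge is at stage x = 0 ± 1 mm in both cameras, so it is fully home, and it lies in its lane.
- **Clip:** the nose looks to be resting on the coupon. The clip angle was judged only from the pictures, not measured.
- **Arm and bystanders:** wrist force was about 0 after retreating, and by eye the bystanders are where they started.

**Two things did not go to plan:**
- **Tool tilt:** my first turn ran the last joint into its limit and tilted the tool about 8°. I undid most of it (about 1.5° left) before going near the stage.
- **Camera disagreement:** the two cameras' stage positions differed by about 5 mm in world y, so I used the average for moving and each camera's own fit for the final check.

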